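# Gauge the specimen jar, then hold the lamp shutter half open

### The arm

A 6-joint arm with a two-finger parallel gripper is mounted at the origin on the work surface. World frame = base frame: x ahead of the robot, y to its left, z up, the work surface at z = 0. Lengths are in mm, angles in rad, forces in N, time in s.
With the tool pointing down it reaches from about 425 to 950 mm from the base axis. Payload 3.5 kg.
Tool frame: the origin (TCP) lies midway between the tips of the shut fingers; the grasp point (between the pads) lies 19 mm behind it (grasp_offset is the z of the grasp point in the tool frame, in mm); z points along the fingers, y is the line along which they close (so a half turn about z gives the same grasp; the last joint's range is limited). The gripper opens to 85 mm and grips with 20 to 120 N. Pads are 22 mm wide; open, the fingers measure 114 mm over their backs; the gripper's body (76 mm by 85 mm) begins 54 mm behind the grasp point. The pads swing forward as they close: fully open they stand 13 mm farther back than shut.
Start: joints at [1.127, 0.286, 1.577, -0, 1.279, -0.15], TCP at [195.437, 646.073, 231.325] pointing down, gripper open.
Joint ranges: [-2.77, 2.77], [-0.9, 2.22], [0.21, 2.48], [-1.53, 4.67], [0.24, 2.81], [-2.84, 2.84]. Speed limits (rad/s): [2.79, 2.79, 3.14, 3.14, 3.14, 3.14].

### API

Orientations are given as [roll, pitch, yaw] about the fixed x, y, z axes, in that order (R = Rz(yaw) Ry(pitch) Rx(roll)).
In Python, from station import * gives the robot as it stands.
- The arm moves only by the shell command python3 -m jog 'ROWS' [FORCE]. ROWS is JSON, a list of rows, each an object of numbers: "x", "y", "z": the shift along the world's x, y, z in mm; "roll": the turn about the world's z in rad; "claw": the finger opening in mm, from 0 to 85.4. A call has exactly 5 rows; each row is the pose to reach, as a shift and turn from the pose commanded when the call began; what a row does not reach only later rows make up. A row lasts 1/10 s, in which the tool goes at most 50 mm and 8.59 degrees, less where a joint would pass 70% of its speed; a pose out of reach is approached as far as the arm can. A call with a gripper value outside its range is refused whole. The fingers move at their own pace and stop on an object; FORCE is the grip in N (left out, the last holds). Time passes only in rows, so rows that repeat a pose let the fingers close, or fill a call up. It gives the time, the measured TCP pose, the force, the opening and the grip force at its end, in the units of the state.
- observe(): the state, without advancing time (a new reading comes with each control period).
- capture(name): name is "side" or "top" or "wrist"; returns a dict with "image" (400x640x3 uint8, red, green, blue), "intrinsics" (3x3 intrinsics, pixels), "xyz" and "attitude" of the camera in the world; the wrist camera has in their place "hand_eye" (4x4, takes a point from camera to tool coordinates, whose origin is the TCP and whose axes are the flange's). Camera axes: x right, y down, z forward; pixel columns grow to the right and rows downward; lengths in mm; the calibration is good to about 2 mm. A picture is of the moment at which its call begins: read the wrist's pose just before it. There is no depth.
- finish_job(): hands the job in; it is judged then, once.
The state is a dict: "time": time; "joints": joint angles; "qvel": joint speeds; "joint_torque": joint torques, N m; "tcp_pos": TCP position; "tool_rot": TCP orientation; "contact_force": force on the tool from outside, world axes, zero at the start; "torque": the same for the moment, N m; "finger_gap": finger opening in mm; "grip_force": force on a finger pad.
Only numpy, scipy, OpenCV 4.12 (cv2) and the standard library are available. Lean on these libraries where they do the work, as an engineer would, in place of code of your own. Each camera call takes 0.05 s, during which the arm holds its last target. There are 200 camera calls.

### The job

Take a cloudiness reading of the jar standing in the bench reader: with the shutter still closed, press the black button of the sprung height gauge down until its foot rests on the jar's lid, keep it there for about a second without pressing hard, then let the gauge spring all the way back up. After that slide the sprung lamp shutter to half of its travel by its metal tab (tab at the long middle mark) and hold it there: the program finishes while still holding the shutter, because it springs shut when let go. Leave the other jar, the tube rack and the loop holder alone, and keep the jar in its place.

Things in the scene. Friction and masses are not known exactly. Their poses are not given: they have to be found in the camera images.
- reader: Fixed bench reader. White base plate 180 (x) x 300 (y) x 12 mm; origin on the bench under its middle; at yaw 0 x points away from the robot, y to its left. On the -y half a grey lamp housing 160 (x) x 90 (y) mm centred at x 0, y -85 mm, its flat top 85 mm above the bench. On the +y half the jar nest with the gauge above it.
- nest (a point): Centre of the jar nest at bench height, x -30, y +85 mm in the reader's frame: a 58 mm hole through the base plate in which one jar stands on the bench. Behind it (reader x +58 mm) a 30 mm square column carries a 30 mm wide bridge over it, 135 to 155 mm above the bench, through which the gauge spindle passes.
- gauge_foot (a point): The moving part of the height gauge: a steel foot disc 28 mm across below and a black push button 32 mm across, 14 mm thick, on top, joined by a 10 mm spindle. This point is the centre of the foot's underside, 115 mm above the bench when up. It moves straight down over the nest.
- gauge_top (a point): Centre of the top of the black gauge button, 122 mm above the foot's underside (237 mm above the bench when up).
- gauge (a joint): Downward travel of the gauge, m: 0 fully up (it springs back there), 0.065 lowest. The foot meets the tall jar's lid at 0.030, the short jar's at 0.055. Spring: 3.6 N to start, rising by 60 N/m (5.4 N at 0.030, 6.9 N at 0.055), plus 0.3 N friction.
- gauge_button (a joint): Overtravel of the black button on the spindle, m: 0 while the foot hangs free, up to 0.010. A second, stiffer spring (8 N to start, rising by 600 N/m, 14 N at 0.010) lets the button sink on after the foot has met the lid, so that the foot is pressed on softly; any sinking of a few mm shows that the foot rests on the lid. It springs back by itself.
- tab_top (a point): Centre of the top of the shutter's upright aluminium tab: 12 mm thick along the slide (reader x), 24 mm wide (reader y), standing free 35 mm high on the housing's flat top (tab top 120 mm above the bench); can be pinched or pushed. Closed it is at x -30, y -85 mm in the reader's frame.
- shutter (a joint): Travel of the shutter, m: 0 closed (it springs back there), 0.060 fully open, half 0.030; it grows as the tab slides along reader +x. Spring: 2.4 N to start, rising by 120 N/m (6 N at half, 9.6 N open), plus 0.3 N friction. White marks on the housing beside the tab's slot: closed, half (longer, at reader x 0), open.
- tall_jar: Tall specimen jar, white, 54 mm across, with a flat blue lid 60 mm across; 85 mm high overall, about 0.12 kg. Origin at the centre of its underside, z up. Either this jar or the short one stands in the nest; the other stands on the bench.
- short_jar: Short specimen jar, as the tall one but 60 mm high. Origin at the centre of its underside.
- tube_rack: White wire rack 100 x 160 mm, with capped test tubes up to 114 mm high, standing on the bench to the right of the reader; not needed. Origin under its middle, 160 mm side along its y.
- loop_holder: Black-handled wire loop, 190 mm long, lying on the bench to the left of the reader along its own x; not needed. Origin on the bench 90 mm from the handle's end.
There are look-alikes about, which are no part of the job. Leave any orange look-alike of the tall_jar alone. What is shaped like the short_jar but green is not meant.

How it is judged (in metres and radians):
On the way, in this order (a step that is already met when the one before it is completed fails the run):
1. the gauge foot rests on the lid of the jar in the nest (over 0.5 N) for 0.5 s while the shutter is closed (((horizontal distance between tall_jar and nest below 0.012 m and contact force between gauge and tall_jar above 0.5 N) or (horizontal distance between short_jar and nest below 0.012 m and contact force between gauge and short_jar above 0.5 N)) and value of joint shutter below 0.006 m), for 0.5 s.
2. the gauge is let back up (within 6 mm of its top) with the shutter still closed (value of joint each of gauge, shutter below 0.006 m), for 0.1 s.
At the end, for the whole second after the job is handed in: The fingers hold the shutter still (over 2.5 N on its tab, slower than 10 mm/s) at half travel, 25 to 35 mm of 60; the gauge is back up within 6 mm; the jar stands upright in the nest within 12 mm of its centre; jars, rack and loop holder are within 30 mm of where they started (value of joint shutter between 0.025 and 0.035 m and velocity of joint shutter between -0.01 and 0.01 m/s and contact force between the fingers and shutter above 2.5 N and value of joint gauge below 0.006 m and horizontal distance between any of tall_jar, short_jar and nest below 0.012 m and angle between each of tall_jar, short_jar's own z axis and vertical below 0.15 rad and distance of each of tube_rack, loop_holder, tall_jar, short_jar from where it was at the start of the episode below 0.03 m); the arm keeps its last pose, push and grip.
It fails at once if the gauge foot is pressed hard onto a lid (over 40 N) (contact force between gauge and tall_jar above 40 N or contact force between gauge and short_jar above 40 N).
It fails at once if a jar, the tube rack or the loop holder is pushed more than 30 mm away (distance of any of tube_rack, loop_holder, tall_jar, short_jar from where it was at the start of the episode above 0.03 m).
It fails at once if a jar is tipped (angle between any of tall_jar, short_jar's own z axis and vertical above 0.5 rad).
It also fails if it takes over 51 s, if anything falls off the work surface, if the arm or the gripper's body presses on something with over 40 N, if the wrist force passes 120 N, or if a joint passes its speed limit or range.

## Working session

There is one attempt and no reset: what is moved stays moved. The work goes in short steps, Python scripts to look and compute and a shell command to move; the robot and the scene stay as the last step left them, time stands still between calls to the robot, and variables do not carry over. Pictures are saved under pics/ and viewed, at most 10 in all, crops included, and the job is handed in when it is done.

```bash
mkdir -p pics; python3 - <<'E'
from station import *
import cv2,pickle
s=observe();print(s)
d={}
for n in("top","side"):
    c=capture(n);d[n]=c;cv2.imwrite(f"pics/{n}0.png",c["image"][:,:,::-1]);print({k:v for k,v in c.items() if k!="image"})
pickle.dump(d,open("c0.pkl","wb"))
E
```

```text
{'time': 0.0, 'joints': array([ 1.12702430e+00,  2.87181536e-01,  1.57817296e+00, -1.98582131e-05,
        1.27860708e+00, -1.50000218e-01]), 'qvel': array([-5.28987413e-05, -1.54876231e-04,  2.97438514e-04,  1.76457758e-03,
        8.33036817e-04, -7.29286877e-04]), 'joint_torque': array([ 4.43349909e-04, -4.05977297e+01, -2.92627126e+01, -1.75851101e-04,
        5.88121387e-03, -4.62032290e-06]), 'tcp_pos': array([195.14680852, 645.48829809, 229.93878977]), 'tool_rot': array([-3.13924749e+00, -3.35217622e-04,  2.84782619e+00]), 'contact_force': array([ 0.25108198, -0.15981552, -0.76333854]), 'torque': array([-0.00605363,  0.00416937,  0.00434468]), 'grip_force': 0.0, 'finger_gap': 85.25520212612325}
{'intrinsics': array([[404.16209439,   0.        , 315.20749996],
       [  0.        , 404.16209439, 194.75425568],
       [  0.        ,   0.        ,   1.        ]]), 'xyz': array([ 320.90807568,  -51.84073444, 1174.66413443]), 'attitude': array([-2.91178769, -0.00608107, -1.53770891])}
{'intrinsics': array([[369.48133479,   0.        , 320.16127896],
       [  0.        , 369.48133479, 204.99625149],
       [  0.        ,   0.        ,   1.        ]]), 'xyz': array([300.88492778, 566.48105357, 854.94945498]), 'attitude': array([-2.40416907, -0.00864877, -2.74799711])}
```

View pics/top0.png

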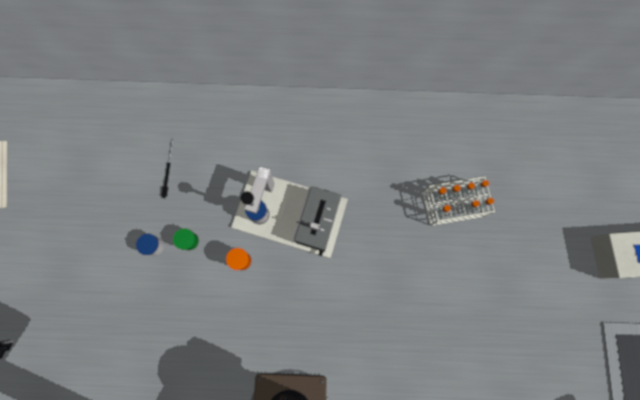

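View pics/side0.png

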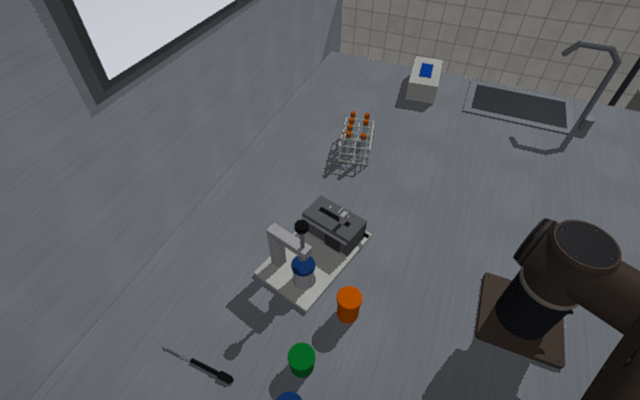

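The top view shows the reader at about (290,213), the black button at (248,198), and the tab at (315,226). In the side view the button is at (302,227), and the tab is near (344,213). The reader is turned by roughly -0.25 rad.

```bash
cat >h.py <<'E'
import numpy as np,cv2
from scipy.spatial.transform import Rotation as R
def ray(c,px):
    d=np.linalg.inv(c["intrinsics"])@[px[0],px[1],1.]
    return np.array(c["xyz"]),R.from_euler("xyz",c["attitude"]).as_matrix()@d
def plane(c,px,z):
    o,d=ray(c,px);return (o+d*(z-o[2])/d[2])
def two(c1,p1,c2,p2):
    o1,d1=ray(c1,p1);o2,d2=ray(c2,p2)
    t=np.linalg.lstsq(np.c_[d1,-d2],o2-o1,rcond=None)[0]
    a,b=o1+d1*t[0],o2+d2*t[1];return (a+b)/2,np.linalg.norm(a-b)
E
python3 - <<'E'
import pickle
from h import *
d=pickle.load(open("c0.pkl","rb"));T,S=d["top"],d["side"]
def blob(c,x,y,w,f):
    im=c["image"].astype(int)[y-w:y+w,x-w:x+w];m=f(im).astype(np.uint8)
    n,l,st,ce=cv2.connectedComponentsWithStats(m)
    k=1+np.argmax(st[1:,4]);return ce[k]+[x-w,y-w],st[k]
dark=lambda i:i.max(2)<40
bt,s1=blob(T,248,198,10,dark);bs,s2=blob(S,302,227,10,dark);print(bt,s1,bs,s2)
print("btn",plane(T,bt,235),plane(S,bs,234),two(T,bt,S,bs))
# plate: bright
im=T["image"].astype(int);m=np.zeros(im.shape[:2],np.uint8);m[165:262,222:356]=(im.min(2)[165:262,222:356]>140)
p=np.argwhere(m)[:,::-1].astype(np.float32)
r=cv2.boxPoints(cv2.minAreaRect(p));print(r)
w=np.array([plane(T,q,12) for q in r]);print(w,w.mean(0));
e=np.diff(np.r_[w,w[:1]],axis=0);print(np.linalg.norm(e,axis=1),np.degrees(np.arctan2(e[:,1],e[:,0])))
print("tab",plane(T,(315,226),120),plane(S,(344,213),120),two(T,(315,226),S,(344,213)))
a=cv2.resize(T["image"][160:265,225:355],None,fx=4.5,fy=4.5,interpolation=2);b=cv2.resize(S["image"][190:290,250:380],None,fx=4.5,fy=4.5,interpolation=2)
cv2.imwrite("pics/z.png",np.vstack([a[:300],b[:300]])[:,:,::-1])
E
```

```text
[246.38636364 197.60227273] [ 3  5 11 10 88] [301.50641026 226.49358974] [  3   3  14  14 156]
btn [528.18763048 113.28111299 235.        ] [525.26196716 116.9989983  234.        ] (array([528.06992358, 113.95126412, 229.82772401]), np.float64(2.487240289279478))
[[230.76532 228.00208]
 [250.99072 162.44394]
 [351.02295 193.30493]
 [330.79755 258.86307]]
[[ 485.75862489  191.13673428   12.        ]
 [ 686.07414988  146.42704907   12.        ]
 [ 601.04642688 -155.66499529   12.        ]
 [ 407.02069074 -100.51212069   12.        ]] [544.9749731   20.34666684  12.        ]
[205.24440431 313.83007655 201.71223527 302.09057728] [ -12.58198122 -105.71994484  164.13191021   74.89175363]
tab [483.2709803  -52.33715154 120.        ] [482.24383443 -50.77418331 120.        ] (array([483.1424585 , -52.38361549, 118.09286068]), np.float64(0.8393808146495657))
```

View pics/z.png

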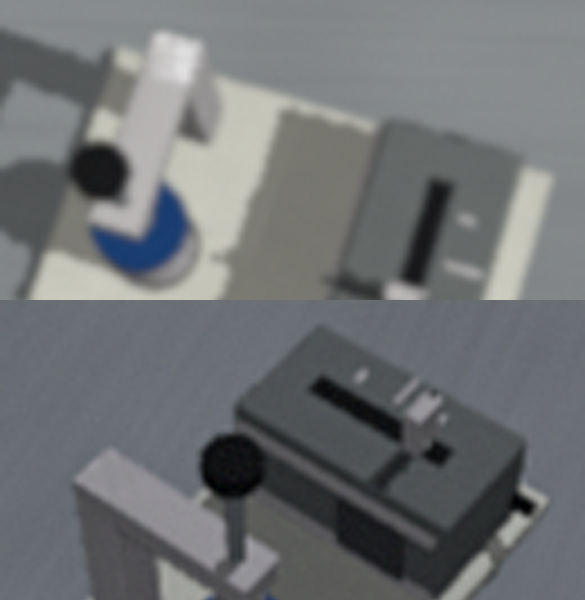

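Both views agree: the button is at about (527,115), the tab at about (483,-52), and the yaw is about -0.257 rad. I'll rise first, then cross over with the fingers shut and turn -1.534 rad.

```bash
python3 -m jog '[{"z":45,"claw":0},{"z":60,"y":-30,"x":15,"roll":-0.13,"claw":0},{"z":60,"y":-65,"x":40,"roll":-0.26,"claw":0},{"z":60,"y":-100,"x":62,"roll":-0.39,"claw":0},{"z":60,"y":-135,"x":84,"roll":-0.52,"claw":0}]' 30
python3 -m jog '[{"y":-35,"x":22,"roll":-0.13,"claw":0},{"y":-72,"x":45,"roll":-0.26,"claw":0},{"y":-108,"x":67,"roll":-0.39,"claw":0},{"y":-144,"x":90,"roll":-0.52,"claw":0},{"y":-180,"x":112,"roll":-0.65,"claw":0}]'
python3 -m jog '[{"y":-40,"x":26,"roll":-0.12,"claw":0},{"y":-80,"x":52,"roll":-0.24,"claw":0},{"y":-120,"x":78,"roll":-0.364,"claw":0},{"y":-160,"x":104,"roll":-0.364,"claw":0},{"y":-200,"x":122,"roll":-0.364,"claw":0}]'
```

```text
validation failed for argument at $[0]...
validation failed for argument at $[0]...
validation failed for argument at $[0]...
```

```bash
python3 -m jog '[{"x":0,"y":0,"z":45,"roll":0,"claw":0},{"x":15,"y":-30,"z":60,"roll":-0.13,"claw":0},{"x":40,"y":-65,"z":60,"roll":-0.26,"claw":0},{"x":62,"y":-100,"z":60,"roll":-0.39,"claw":0},{"x":84,"y":-135,"z":60,"roll":-0.52,"claw":0}]' 30
```

```text
time: 0.6
tcp_pos: [279.8, 509.6, 290.9]
tool_rot: [-3.141, 0.0, 2.323]
contact_force: [0.6, -0.1, -0.2]
finger_gap: 12.0
grip_force: 0.0
```

```bash
python3 -m jog '[{"x":24,"y":-38,"z":0,"roll":-0.13,"claw":0},{"x":48,"y":-77,"z":0,"roll":-0.26,"claw":0},{"x":72,"y":-115,"z":0,"roll":-0.39,"claw":0},{"x":96,"y":-154,"z":0,"roll":-0.52,"claw":0},{"x":120,"y":-192,"z":0,"roll":-0.65,"claw":0}]'
python3 -m jog '[{"x":26,"y":-42,"z":0,"roll":-0.12,"claw":0},{"x":52,"y":-84,"z":0,"roll":-0.24,"claw":0},{"x":78,"y":-126,"z":0,"roll":-0.364,"claw":0},{"x":104,"y":-166,"z":0,"roll":-0.364,"claw":0},{"x":127,"y":-203,"z":0,"roll":-0.364,"claw":0}]'
python3 - <<'E'
from station import *
import cv2,pickle
s=observe();print(s["time"],s["tcp_pos"],s["tool_rot"],s["contact_force"])
c=capture("wrist");c["s"]=s;pickle.dump(c,open("w1.pkl","wb"));print(c["hand_eye"],c["intrinsics"])
cv2.imwrite("pics/w1.png",c["image"][:,:,::-1])
E
```

```text
time: 1.1
tcp_pos: [399.8, 317.3, 290.9]
tool_rot: [-3.141, 0.0, 1.673]
contact_force: [0.6, -0.3, -0.3]
finger_gap: 0.0
grip_force: 0.0
time: 1.6
tcp_pos: [527.0, 113.9, 290.9]
tool_rot: [-3.141, 0.0, 1.313]
contact_force: [0.4, 1.4, 0.5]
finger_gap: -0.1
grip_force: 0.0
1.6 [527.01724648 113.9498626  290.88210095] [-3.14111269e+00  1.18061929e-04  1.31286869e+00] [0.41853722 1.3547062  0.45428558]
[[-4.53116997e-05 -9.63975019e-01 -2.65992783e-01  6.75390782e+01]
 [ 9.99999987e-01 -1.74150510e-06 -1.64038028e-04 -9.88377638e-01]
 [ 1.57665334e-04 -2.65992787e-01  9.63975006e-01 -1.41704907e+02]
 [ 0.00000000e+00  0.00000000e+00  0.00000000e+00  1.00000000e+00]] [[297.80780973   0.         316.60843881]
 [  0.         297.80780973 201.18525232]
 [  0.           0.           1.        ]]
```

View pics/w1.png

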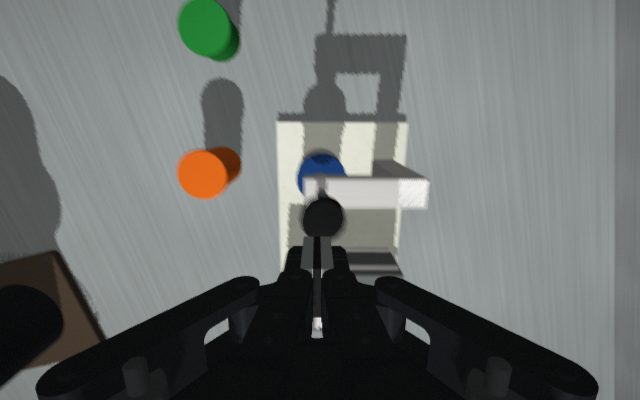

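The wrist image shows the button centre at (322,217), the reader square with the image, and the blue lid at about (322,175).

```bash
cat >>h.py <<'E'
def wcam(c):
    s=c["s"];H=np.eye(4);H[:3,:3]=R.from_euler("xyz",s["tool_rot"]).as_matrix();H[:3,3]=s["tcp_pos"]
    M=H@c["hand_eye"];return dict(intrinsics=c["intrinsics"],xyz=M[:3,3],attitude=R.from_matrix(M[:3,:3]).as_euler("xyz"),image=c["image"])
E
python3 - <<'E'
import pickle
from h import *
W=wcam(pickle.load(open("w1.pkl","rb")))
print(plane(W,(322,217),237), "edges",plane(W,(303,217),237),plane(W,(343,217),237))
for z in(60,85):print(z,plane(W,(298,178),z),plane(W,(346,178),z),plane(W,(322,178),z))
a,b=plane(W,(277,122),12),plane(W,(407,122),12);print(a,b,np.arctan2(*(b-a)[[1,0]]))
E
```

```text
[530.1749037  115.41367866 237.        ] edges [517.47146468 118.76261598 237.        ] [544.21428089 111.71255534 237.        ]
60 [501.82328624 115.69369273  60.        ] [560.79276071 100.14226548  60.        ] [531.30956215 107.91757333  60.        ]
85 [504.61034208 119.97546628  85.        ] [559.62297809 105.4675363   85.        ] [532.11809552 112.72112274  85.        ]
[489.80709712 189.51548584  12.        ] [661.35361975 144.25365131  12.        ] -0.2579669851881216
```

```bash
python3 -m jog '[{"x":2,"y":1,"z":-20,"roll":0,"claw":0},{"x":2,"y":1,"z":-40,"roll":0,"claw":0},{"x":2,"y":1,"z":-48,"roll":0,"claw":0},{"x":2,"y":1,"z":-53,"roll":0,"claw":0},{"x":2,"y":1,"z":-58,"roll":0,"claw":0}]'
python3 -m jog '[{"x":0,"y":0,"z":-6,"roll":0,"claw":0},{"x":0,"y":0,"z":-12,"roll":0,"claw":0},{"x":0,"y":0,"z":-18,"roll":0,"claw":0},{"x":0,"y":0,"z":-18,"roll":0,"claw":0},{"x":0,"y":0,"z":-18,"roll":0,"claw":0}]'
python3 -m jog '[{"x":0,"y":0,"z":-4,"roll":0,"claw":0},{"x":0,"y":0,"z":-8,"roll":0,"claw":0},{"x":0,"y":0,"z":-10,"roll":0,"claw":0},{"x":0,"y":0,"z":-11,"roll":0,"claw":0},{"x":0,"y":0,"z":-11,"roll":0,"claw":0}]'
```

```text
time: 2.15
tcp_pos: [528.2, 117.3, 234.2]
tool_rot: [-3.141, 0.0, 1.314]
contact_force: [-2.7, 0.2, 4.4]
finger_gap: -0.1
grip_force: 2.2
time: 2.65
tcp_pos: [528.7, 117.3, 216.1]
tool_rot: [3.141, -0.001, 1.314]
contact_force: [-2.6, 0.1, 4.7]
finger_gap: -0.1
grip_force: 2.3
time: 3.15
tcp_pos: [528.8, 117.3, 206.0]
tool_rot: [3.141, -0.001, 1.314]
contact_force: [-4.5, 0.2, 8.5]
finger_gap: 0.2
grip_force: 4.2
```

The force stepped up at 31 mm of travel, so this is the tall jar. I'll sink the button 3 mm further and hold.

```bash
python3 -m jog '[{"x":0,"y":0,"z":-1,"roll":0,"claw":0},{"x":0,"y":0,"z":-2,"roll":0,"claw":0},{"x":0,"y":0,"z":-3,"roll":0,"claw":0},{"x":0,"y":0,"z":-3,"roll":0,"claw":0},{"x":0,"y":0,"z":-3,"roll":0,"claw":0}]'
for i in 1 2; do python3 -m jog '[{"x":0,"y":0,"z":0,"roll":0,"claw":0},{"x":0,"y":0,"z":0,"roll":0,"claw":0},{"x":0,"y":0,"z":0,"roll":0,"claw":0},{"x":0,"y":0,"z":0,"roll":0,"claw":0},{"x":0,"y":0,"z":0,"roll":0,"claw":0}]'; done
python3 - <<'E'
from station import *
import cv2
c=capture("side");cv2.imwrite("pics/p.png",cv2.resize(c["image"][190:320,230:400],None,fx=4,fy=4)[:,:,::-1])
E
```

```text
time: 3.65
tcp_pos: [528.9, 117.4, 203.6]
tool_rot: [3.14, -0.001, 1.314]
contact_force: [-4.4, 0.2, 9.6]
finger_gap: 0.1
grip_force: 4.9
time: 4.15
tcp_pos: [528.9, 117.3, 203.6]
tool_rot: [3.14, -0.001, 1.314]
contact_force: [-4.8, 0.0, 10.3]
finger_gap: 0.0
grip_force: 4.9
time: 4.65
tcp_pos: [528.9, 117.3, 203.6]
tool_rot: [3.14, -0.001, 1.314]
contact_force: [-5.4, 0.4, 8.9]
finger_gap: -0.2
grip_force: 4.9
```

View pics/p.png

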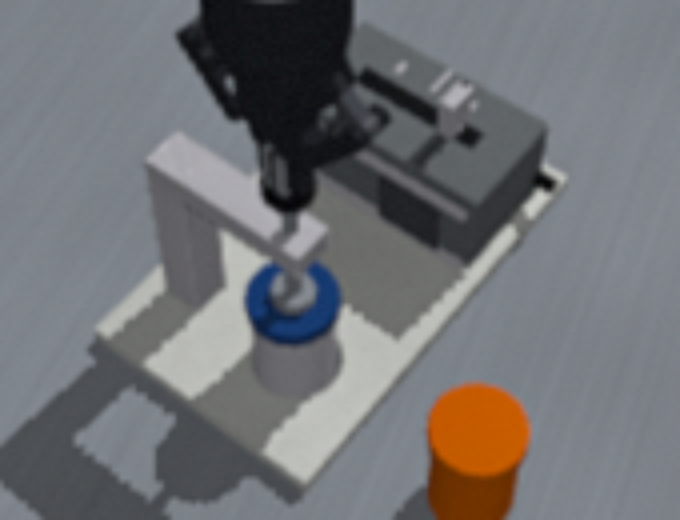

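The foot rests on the lid with the shutter still closed. I'll lift off, then go look at the tab.

```bash
python3 -m jog '[{"x":0,"y":0,"z":-0.5,"roll":0,"claw":0},{"x":0,"y":0,"z":10,"roll":0,"claw":0},{"x":0,"y":0,"z":25,"roll":0,"claw":0},{"x":0,"y":0,"z":42,"roll":0,"claw":0},{"x":0,"y":0,"z":65,"roll":0,"claw":0}]'
python3 -m jog '[{"x":-10,"y":-38,"z":10,"roll":0,"claw":50},{"x":-20,"y":-76,"z":10,"roll":0,"claw":50},{"x":-30,"y":-114,"z":-20,"roll":0,"claw":50},{"x":-36,"y":-135,"z":-60,"roll":0,"claw":50},{"x":-36,"y":-135,"z":-60,"roll":0,"claw":50}]'
python3 - <<'E'
from station import *
import cv2,pickle
s=observe();print(s["time"],s["tcp_pos"],s["tool_rot"],s["contact_force"],s["finger_gap"])
c=capture("wrist");c["s"]=s;pickle.dump(c,open("w2.pkl","wb"))
cv2.imwrite("pics/w2.png",c["image"][:,:,::-1])
E
```

```text
time: 5.2
tcp_pos: [528.1, 117.0, 266.0]
tool_rot: [-3.141, 0.001, 1.314]
contact_force: [1.0, -1.1, 0.5]
finger_gap: 0.1
grip_force: 0.0
time: 5.7
tcp_pos: [488.4, -19.2, 200.4]
tool_rot: [-3.131, 0.001, 1.31]
contact_force: [-0.1, 0.7, -0.7]
finger_gap: 50.0
grip_force: 0.0
5.7 [488.35768507 -19.21142779 200.35370159] [-3.13068968e+00  8.32066774e-04  1.30997681e+00] [-0.07213624  0.74236524 -0.71939313] 49.97654884050268
```

View pics/w2.png

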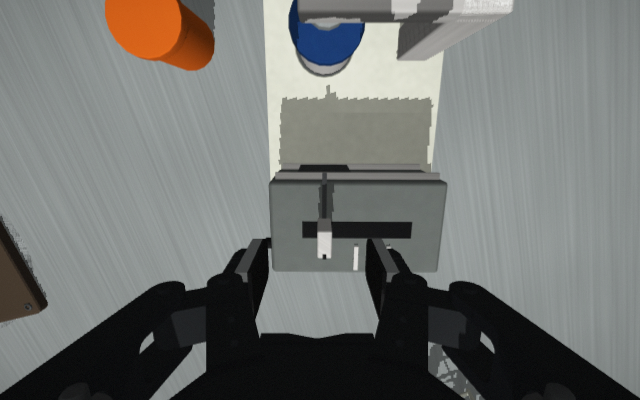

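The tab top shows as a white block spanning columns 318–331 and rows 231–258. The long half mark is at (355,257).

```bash
python3 - <<'E'
import pickle
from h import *
c=pickle.load(open("w2.pkl","rb"));W=wcam(c)
im=W["image"].astype(int);m=(im.min(2)>150)[215:275,305:365].astype(np.uint8)
n,l,st,ce=cv2.connectedComponentsWithStats(m)
for k in range(1,n):print(st[k]+[305,215,0,0,0],ce[k]+[305,215])
print(im[225:264:3,324].tolist())
y=-0.2575;Rt=np.array([[np.cos(y),np.sin(y)],[-np.sin(y),np.cos(y)]])
t=np.array([530,115.5])
for p,z in(((324.5,231),120),((324.5,259),120),((318,245),120),((331,245),120),((324.5,245),120),((355,257),85),((271,225),85),((446,225),85)):
    q=plane(W,p,z);print(p,q, "reader xy",Rt@(q[:2]-t)+[-30,85])
E
```

```text
[317 232  15  27 345] [324.14492754 243.95072464]
[353 247   6  24 106] [355.41509434 258.50943396]
[310 273   2   2   3] [310.33333333 273.66666667]
[314 273   4   2   8] [315.5 273.5]
[319 274   1   1   1] [319. 274.]
[332 273   1   1   1] [332. 273.]
[334 273   1   1   1] [334. 273.]
[347 273   1   1   1] [347. 273.]
[[88, 87, 84], [88, 87, 84], [122, 121, 119], [206, 205, 201], [207, 205, 202], [214, 212, 208], [212, 209, 206], [209, 208, 204], [210, 207, 204], [218, 217, 212], [24, 25, 25], [35, 36, 36], [109, 117, 111]]
(324.5, 231) [487.84866206 -38.10786961 120.        ] reader xy [-31.64323384 -74.27778464]
(324.5, 259) [481.7173397  -61.74378889 120.        ] reader xy [-31.55319196 -98.6958453 ]
(318, 245) [479.7556016  -48.43882101 120.        ] reader xy [-36.83854424 -86.32913038]
(331, 245) [489.890908   -51.09159374 120.        ] reader xy [-26.36183722 -86.31334489]
(324.5, 245) [484.82457751 -49.76555358 120.        ] reader xy [-31.59882347 -86.32123558]
(355, 257) [506.17481898 -83.99416884  85.        ] reader xy [  -2.23571833 -113.9841886 ]
(271, 225) [438.94498693 -33.23114894  85.        ] reader xy [-80.17646222 -82.01584568]
(446, 225) [593.44408139 -73.80984029  85.        ] reader xy [ 79.56266716 -81.91132094]
```

```bash
python3 -m jog '[{"x":-3,"y":-31,"z":-20,"roll":0,"claw":45},{"x":-3,"y":-31,"z":-50,"roll":0,"claw":45},{"x":-3,"y":-31,"z":-60,"roll":0,"claw":45},{"x":-3,"y":-31,"z":-60,"roll":0,"claw":45},{"x":-3,"y":-31,"z":-60,"roll":0,"claw":45}]'
```

```text
time: 6.25
tcp_pos: [490.8, -48.4, 148.1]
tool_rot: [3.139, -0.0, 1.315]
contact_force: [-0.3, -0.7, 0.0]
finger_gap: 45.1
grip_force: 0.0
```

```bash
python3 -m jog '[{"x":-5.5,"y":-1.5,"z":-20,"roll":0,"claw":45},{"x":-5.5,"y":-1.5,"z":-40,"roll":0,"claw":45},{"x":-5.5,"y":-1.5,"z":-48,"roll":0,"claw":45},{"x":-5.5,"y":-1.5,"z":-53,"roll":0,"claw":45},{"x":-5.5,"y":-1.5,"z":-53,"roll":0,"claw":45}]'
```

```text
time: 6.75
tcp_pos: [484.5, -50.3, 93.9]
tool_rot: [3.141, -0.0, 1.314]
contact_force: [0.6, -0.0, 0.1]
finger_gap: 44.9
grip_force: 0.0
```

```bash
python3 -m jog '[{"x":0,"y":0,"z":0,"roll":0,"claw":30},{"x":0,"y":0,"z":0,"roll":0,"claw":20},{"x":0,"y":0,"z":0,"roll":0,"claw":12},{"x":0,"y":0,"z":0,"roll":0,"claw":5},{"x":0,"y":0,"z":0,"roll":0,"claw":5}]' 35
python3 -m jog '[{"x":0,"y":0,"z":0,"roll":0,"claw":5},{"x":0,"y":0,"z":0,"roll":0,"claw":5},{"x":0,"y":0,"z":0,"roll":0,"claw":5},{"x":0,"y":0,"z":0,"roll":0,"claw":5},{"x":0,"y":0,"z":0,"roll":0,"claw":5}]' 35
```

```text
time: 7.25
tcp_pos: [485.1, -50.8, 94.4]
tool_rot: [3.139, -0.0, 1.313]
contact_force: [1.9, 0.9, 2.8]
finger_gap: 11.5
grip_force: 36.6
time: 7.75
tcp_pos: [485.1, -50.7, 94.3]
tool_rot: [3.139, -0.0, 1.314]
contact_force: [3.6, -0.3, 6.1]
finger_gap: 11.5
grip_force: 36.9
```

Gripped at an 11.5 mm opening. Next I'll slide 30 mm along reader +x, which is (29.0, -7.6) in world axes.

```bash
python3 -m jog '[{"x":5.8,"y":-1.5,"z":0,"roll":0,"claw":5},{"x":14.5,"y":-3.8,"z":0,"roll":0,"claw":5},{"x":23.2,"y":-6.1,"z":0,"roll":0,"claw":5},{"x":29.2,"y":-7.7,"z":0,"roll":0,"claw":5},{"x":29.2,"y":-7.7,"z":0,"roll":0,"claw":5}]'
python3 -m jog '[{"x":0,"y":0,"z":0,"roll":0,"claw":5},{"x":0,"y":0,"z":0,"roll":0,"claw":5},{"x":0,"y":0,"z":0,"roll":0,"claw":5},{"x":0,"y":0,"z":0,"roll":0,"claw":5},{"x":0,"y":0,"z":0,"roll":0,"claw":5}]'
python3 - <<'E'
from station import *
import cv2
import numpy as np
s=observe();print(s["time"],s["tcp_pos"],s["contact_force"],s["grip_force"])
c=capture("wrist")["image"];d=capture("side")["image"]
cv2.imwrite("pics/f.png",np.vstack([cv2.resize(c[150:350,200:480],(420,300)),cv2.resize(d[190:300,250:404],(420,300))])[:,:,::-1])
E
```

```text
time: 8.25
tcp_pos: [512.5, -58.1, 94.3]
tool_rot: [-3.138, 0.0, 1.314]
contact_force: [-5.0, -0.2, 12.9]
finger_gap: 11.5
grip_force: 38.0
time: 8.75
tcp_pos: [511.9, -57.9, 94.3]
tool_rot: [-3.138, 0.001, 1.314]
contact_force: [-5.2, 1.2, 12.0]
finger_gap: 11.3
grip_force: 37.9
8.75 [511.93497591 -57.94993055  94.33419984] [-5.23289022  1.16175499 12.0485611 ] 37.944719195365906
```

View pics/f.png

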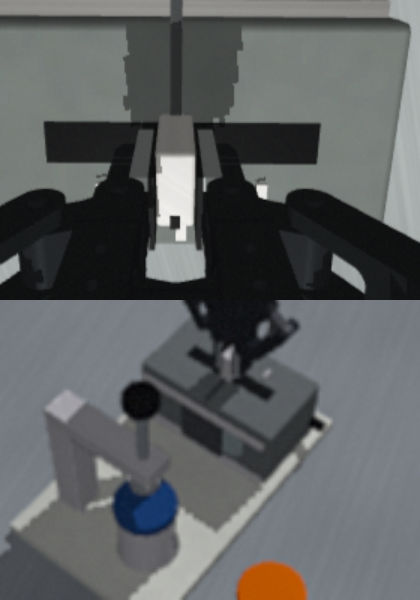

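The tab is at about 28 mm, near the half mark, and the gauge is back up with the jar in place. I'll nudge it 2 mm further and let it settle.

```bash
python3 -m jog '[{"x":1,"y":-0.3,"z":0,"roll":0,"claw":5},{"x":2.2,"y":-0.6,"z":0,"roll":0,"claw":5},{"x":2.2,"y":-0.6,"z":0,"roll":0,"claw":5},{"x":2.2,"y":-0.6,"z":0,"roll":0,"claw":5},{"x":2.2,"y":-0.6,"z":0,"roll":0,"claw":5}]'
for i in 1 2; do python3 -m jog '[{"x":0,"y":0,"z":0,"roll":0,"claw":5},{"x":0,"y":0,"z":0,"roll":0,"claw":5},{"x":0,"y":0,"z":0,"roll":0,"claw":5},{"x":0,"y":0,"z":0,"roll":0,"claw":5},{"x":0,"y":0,"z":0,"roll":0,"claw":5}]'; done
python3 - <<'E'
from station import *
import pickle
from h import *
s=observe();c=capture("wrist");c["s"]=s;W=wcam(c)
im=W["image"].astype(int);m=(im.min(2)>150)[225:300,290:350].astype(np.uint8)
n,l,st,ce=cv2.connectedComponentsWithStats(m);k=1+np.argmax(st[1:,4]);print(st[k],ce[k]+[290,225])
q=plane(W,ce[k]+[290,225],120);print(q,"travel",(q[:2]-[485,-50])@[.967,-.2547])
E
```

```text
time: 9.35
tcp_pos: [514.0, -58.5, 94.3]
tool_rot: [-3.137, 0.001, 1.314]
contact_force: [-5.8, 0.9, 11.7]
finger_gap: 11.4
grip_force: 38.0
time: 9.85
tcp_pos: [514.0, -58.5, 94.3]
tool_rot: [-3.137, 0.001, 1.314]
contact_force: [-6.3, 0.6, 11.9]
finger_gap: 11.4
grip_force: 38.0
time: 10.35
tcp_pos: [514.0, -58.5, 94.3]
tool_rot: [-3.137, 0.001, 1.314]
contact_force: [-6.1, 1.7, 12.1]
finger_gap: 11.4
grip_force: 38.0
[  14   29   26   46 1045] [317.09569378 275.7645933 ]
[513.86751555 -56.45327126 120.        ] travel 29.558535729971513
```

The camera puts the travel at 29.6 mm. The spring force of about 6 N agrees, and nothing is moving, so I'm handing it in.

```bash
python3 -c "
from station import *
print(finish_job())"
```

```text
the job is handed in; nothing more can be done
None
```

I pressed the gauge foot onto the tall jar's lid at about 10 N on the button for about 1 s, then let it spring back up. The shutter is now gripped and held still at about 29.6 mm of its 60 mm travel, and the job is handed in; the hand-in gave no verdict.

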